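Shut down the filter station left open and send its cap to wash

TASK

One of the three stations of the filter manifold has been left with its valve open (its yellow lever points out towards the robot instead of lying crosswise). Turn that lever fully shut, and only then pull the cap off that same station and stand it upright, closed end up, flat on the floor of the tray of the cap's own colour, beside the cap already there. Leave the other two stations with their caps on and valves shut, and do not displace or tip the bottle, the dishes or the canister.

Things in the scene. Friction and masses are not known exactly. Their poses are not given: they have to be found in the camera images.
- station_a: One of three identical filter stations, side by side 76 mm apart in any order. Fixed; origin on the bench, x away from the robot, y left along the manifold, z up. A steel head, 34 mm wide (collar 41 mm), leans 35 degrees from vertical towards the robot, along (-0.574, 0, 0.819) in these axes, and wears a push-on cap. Blue frames, 16 mm wide, stand 125 mm to either side of the middle station.
- seat_a (a point): Centre of the head's shoulder on which the cap's open end sits, at (0.005, 0, 0.092) in station axes. A 22 mm thick neck goes on 22 mm up the head's axis into the cap; spring balls hold the cap: about 10 N at first, fading over 10 mm. A 12 mm steel rail runs along y above and behind the caps, at x 0.028, z 0.190 in station axes: no reaching caps from straight above.
- lever_a (a joint): Angle of this station's yellow valve lever about its vertical spindle at (-0.072, 0) in station axes: 0 = shut (lever crosswise, pointing to the station's +y), growing anticlockwise seen from above to 1.57 = open (pointing to -x). Stops at both ends; light friction (0.08 N m, about 2 N at the paddle); stays where it is left.
- lever_a_paddle (a point): Top centre of the upright paddle on the lever's end, 43 mm out from the spindle, 71 mm above the bench. The paddle is 8 mm thick, 22 mm long along the lever; its top is 24 mm above the lever's bar, which is 10 mm wide, reaches 52 mm out and has its underside 40 mm above the bench. Nothing stands beside the paddle but the neighbouring levers.
- station_b: One of three identical filter stations, side by side 76 mm apart in any order. Fixed; origin on the bench, x away from the robot, y left along the manifold, z up. A steel head, 34 mm wide (collar 41 mm), leans 35 degrees from vertical towards the robot, along (-0.574, 0, 0.819) in these axes, and wears a push-on cap. Blue frames, 16 mm wide, stand 125 mm to either side of the middle station.
- seat_b (a point): Centre of the head's shoulder on which the cap's open end sits, at (0.005, 0, 0.092) in station axes. A 22 mm thick neck goes on 22 mm up the head's axis into the cap; spring balls hold the cap: about 10 N at first, fading over 10 mm. A 12 mm steel rail runs along y above and behind the caps, at x 0.028, z 0.190 in station axes: no reaching caps from straight above.
- lever_b (a joint): Angle of this station's yellow valve lever about its vertical spindle at (-0.072, 0) in station axes: 0 = shut (lever crosswise, pointing to the station's +y), growing anticlockwise seen from above to 1.57 = open (pointing to -x). Stops at both ends; light friction (0.08 N m, about 2 N at the paddle); stays where it is left.
- lever_b_paddle (a point): Top centre of the upright paddle on the lever's end, 43 mm out from the spindle, 71 mm above the bench. The paddle is 8 mm thick, 22 mm long along the lever; its top is 24 mm above the lever's bar, which is 10 mm wide, reaches 52 mm out and has its underside 40 mm above the bench. Nothing stands beside the paddle but the neighbouring levers.
- station_c: One of three identical filter stations, side by side 76 mm apart in any order. Fixed; origin on the bench, x away from the robot, y left along the manifold, z up. A steel head, 34 mm wide (collar 41 mm), leans 35 degrees from vertical towards the robot, along (-0.574, 0, 0.819) in these axes, and wears a push-on cap. Blue frames, 16 mm wide, stand 125 mm to either side of the middle station.
- seat_c (a point): Centre of the head's shoulder on which the cap's open end sits, at (0.005, 0, 0.092) in station axes. A 22 mm thick neck goes on 22 mm up the head's axis into the cap; spring balls hold the cap: about 10 N at first, fading over 10 mm. A 12 mm steel rail runs along y above and behind the caps, at x 0.028, z 0.190 in station axes: no reaching caps from straight above.
- lever_c (a joint): Angle of this station's yellow valve lever about its vertical spindle at (-0.072, 0) in station axes: 0 = shut (lever crosswise, pointing to the station's +y), growing anticlockwise seen from above to 1.57 = open (pointing to -x). Stops at both ends; light friction (0.08 N m, about 2 N at the paddle); stays where it is left.
- lever_c_paddle (a point): Top centre of the upright paddle on the lever's end, 43 mm out from the spindle, 71 mm above the bench. The paddle is 8 mm thick, 22 mm long along the lever; its top is 24 mm above the lever's bar, which is 10 mm wide, reaches 52 mm out and has its underside 40 mm above the bench. Nothing stands beside the paddle but the neighbouring levers.
- cap_teal: The teal push-on cap, 34 mm in diameter, 34 mm high, 30 g, ribbed, open underneath. Origin at the centre of its open end, z along its axis towards its closed top. Starts pushed on one of the three heads, leaning with it (35 degrees from vertical).
- tray_teal: The teal wash tray (teal walls, white floor): open, shallow, fixed, 146 mm (its x) by 62 mm (its y), 13 mm high over all, walls and floor 3 mm. Origin at the centre of its underside, which lies on the white board 6 mm above the bench. The three trays lie side by side 75 mm apart in any order.
- spare_teal: A loose teal cap of the same size that already stands upright in the teal tray, in its -x half. Origin at the centre of its underside.
- cap_purple: The purple push-on cap, 34 mm in diameter, 34 mm high, 30 g, ribbed, open underneath. Origin at the centre of its open end, z along its axis towards its closed top. Starts pushed on one of the three heads, leaning with it (35 degrees from vertical).
- tray_purple: The purple wash tray (purple walls, white floor): open, shallow, fixed, 146 mm (its x) by 62 mm (its y), 13 mm high over all, walls and floor 3 mm. Origin at the centre of its underside, which lies on the white board 6 mm above the bench. The three trays lie side by side 75 mm apart in any order.
- spare_purple: A loose purple cap of the same size that already stands upright in the purple tray, in its -x half. Origin at the centre of its underside.
- cap_blue: The blue push-on cap, 34 mm in diameter, 34 mm high, 30 g, ribbed, open underneath. Origin at the centre of its open end, z along its axis towards its closed top. Starts pushed on one of the three heads, leaning with it (35 degrees from vertical).
- tray_blue: The blue wash tray (blue walls, white floor): open, shallow, fixed, 146 mm (its x) by 62 mm (its y), 13 mm high over all, walls and floor 3 mm. Origin at the centre of its underside, which lies on the white board 6 mm above the bench. The three trays lie side by side 75 mm apart in any order.
- spare_blue: A loose blue cap of the same size that already stands upright in the blue tray, in its -x half. Origin at the centre of its underside.
- bottle: Amber glass bottle, 48 mm in diameter, 130 mm high, standing loose between manifold and trays. Origin at the centre of its underside.
- dishes: Stack of culture dishes, 93 mm in diameter, 75 mm high, loose (one solid piece). Origin at the centre of its underside.
- canister: Black canister with a yellow band, 84 mm in diameter, 112 mm high, loose. Origin at the centre of its underside.

How it is judged:
By the outcome, as a careful person would: the job done as asked, in the order asked, and still so for the second after the job is handed in, with the robot touching nothing.
It also fails if it takes over 53 s, if anything falls off the work surface, if the arm or the gripper's body presses on something with over 40 N, if the wrist force passes 120 N, or if a joint passes its speed limit or range.

ROBOT

A 7-joint arm with a two-finger parallel gripper is mounted at the origin on the work surface. World frame = base frame: x ahead of the robot, y to its left, z up, the work surface at z = 0. Lengths are in m, angles in degrees, forces in N, time in s.
With the tool pointing down it reaches from about 0.425 to 0.875 m from the base axis. Payload 8.4 kg.
Tool frame: the origin (TCP) lies midway between the tips of the shut fingers; the grasp point (between the pads) lies 19 mm behind it; x points along the fingers, z is the direction in which the jaws open and shut, and the axes are right-handed (so a half turn about x gives the same grasp; the last joint's range is limited). The gripper opens to 85 mm and grips with 20 to 120 N. Pads are 22 mm wide; open, the fingers measure 114 mm over their backs; the gripper's body (76 mm by 85 mm) begins 54 mm behind the grasp point. The pads swing forward as they close: fully open they stand 13 mm farther back than shut.
Start: joints at [58.946, 19.091, 2.286, 83.961, -0.768, 76.965, -3.352], TCP at [0.278, -0.587, 0.231] pointing down, gripper open.
Joint ranges: [-147.57, 147.57], [-21.85, 119.76], [-74.77, 79.35], [14.55, 137.4], [-85.83, 265.84], [4.83, 119.75], [-152.11, 152.11]. Speed limits (degrees/s): [127.2, 127.2, 159.86, 159.86, 180, 180, 180].

INTERFACE

Orientations are given as [roll, pitch, yaw] about the fixed x, y, z axes, in that order (R = Rz(yaw) Ry(pitch) Rx(roll)).
In Python, from rig import arm, imaging gives the robot as it stands.
- The arm moves only by the tool arm_command, never from a script. Its argument "steps" is a list of rows, each an object with "travel": the shift along the tool's x, y, z in units of 40 mm (1.0 is 40 mm), a list of three; "rotation": the turn, a rotation vector about the tool's x, y, z in units of 6 degrees (1.0 is 6 degrees), a list of three. A call has 1 to 10 rows; each row shifts and turns the commanded pose from where the row before left it, along the tool's axes as they then stand; what a row does not reach is not made up. A row lasts 1/10 s, in which the tool goes at most 50 mm and 8.59 degrees, less where a joint would pass 70% of its speed; a pose out of reach is approached as far as the arm can. A call is refused whole if a number of a shift passes 1 or a number of a turn 1, either way. A call with a gripper value outside its range is refused whole. "grip" is the closure, from -1 (fully open) to 1 (shut), set as the call begins (left out, the last holds). The fingers move at their own pace and stop on an object; "force" is the grip in N (left out, the last holds). Time passes only in rows, so rows that do not move let the fingers close. It gives the time, the measured TCP pose, the force and the opening at its end, in the units of the state.
- arm.sense(): the state, without advancing time (a new reading comes with each control period).
- imaging.grab_frame(name): name is "side" or "top" or "wrist"; returns the picture (384x512x3 uint8, blue, green, red); there is no depth.
- imaging.camera_params(name): a dict with "vertical_fov" (degrees; the focal length in pixels is half the picture's height over the tangent of half this angle, whatever the lens; pixels are square), "cx", "cy" (the principal point, pixels), "position" and "rotation" of the camera in the world. Camera axes: x right, y down, z forward; pixel columns grow to the right and rows downward; lengths in m; the calibration is good to about 2 mm. A picture is of the moment at which its call begins: read the wrist's pose just before it. camera_params takes no time and is no camera call; for the wrist camera it gives the pose at the moment of the call.
- arm.finish_job(): hands the job in, once; it reports no verdict.
The state is a dict: "clock": time; "joints": joint angles; "qd": joint speeds; "effort": joint torques, N m; "tcp_pos": TCP position; "eef_rot": TCP orientation; "ft_force": force on the tool from outside, world axes, zero at the start; "torque": the same for the moment, N m; "finger_gap": finger opening in m.
Only numpy, scipy, OpenCV 4.12 (cv2) and the standard library are available. Lean on these libraries where they do the work, as an engineer would, in place of code of your own. Each camera call takes 0.05 s, during which the arm holds its last target. There are 200 camera calls.

## Working session

There is one attempt and no reset: what is moved stays moved. The work goes in short steps, Python scripts to look and compute and a tool call to move; the robot and the scene stay as the last step left them, time stands still between calls to the robot, and variables do not carry over. Pictures are saved under pics/ and viewed, about 8 in all and at most 12, crops included, and the job is handed in when it is done.

Besides the shell and the picture viewer there is one more tool, called as name(argument=value, ...), one argument or row to a line, values as JSON. arm_command: Moves the arm, as the interface text tells. Its arguments: {"type":"object","properties":{"steps":{"type":"array"},"grip":{"type":"number"},"force":{"type":"number"}},"required":["steps"]}

```bash
ls; mkdir -p pics; python3 - <<'E'
from rig import arm, imaging
import cv2,numpy as np
s=arm.sense();print(s)
for n in("side","top"):
    cv2.imwrite(f"pics/{n}1.png",imaging.grab_frame(n));print(n,imaging.camera_params(n))
E
```

```text
pics
{'clock': 0.0, 'joints': array([58.94536594, 19.13044644,  2.283893  , 84.01434792, -0.76872829,
       76.96382726, -3.35416926]), 'qd': array([ 0.00716843, -0.01945082, -0.01326823,  0.08142582, -0.08207374,
       -0.05363475, -0.02688012]), 'effort': array([-4.96539906e-04, -6.58551407e+01,  1.36527155e+00, -4.05562878e+01,
        1.68009137e-02,  1.25196498e-02,  3.79440871e-05]), 'tcp_pos': array([ 0.27829187, -0.58688915,  0.23040779]), 'eef_rot': array([-176.84906799,   89.90661086,  118.51888011]), 'ft_force': array([ 0.15966917, -1.30536408, -0.44787003]), 'torque': array([0.00484163, 0.05218339, 0.01120385]), 'finger_gap': 0.08553335544821222}
side {'vertical_fov': 45.074207019081825, 'cx': 260.2857556249943, 'cy': 189.67193474649096, 'position': array([ 0.50972075, -0.86737957,  0.90156655]), 'rotation': array([-132.45136357,    0.42466058,   -6.51360131])}
top {'vertical_fov': 55.68638692765844, 'cx': 257.8111048343429, 'cy': 188.55592874076902, 'position': array([0.46057587, 0.02229864, 0.86606735]), 'rotation': array([-170.3813471 ,   -0.83775633,  -91.54814551])}
```

View pics/side1.png

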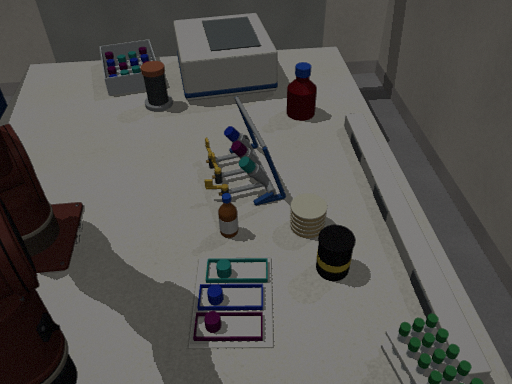

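View pics/top1.png

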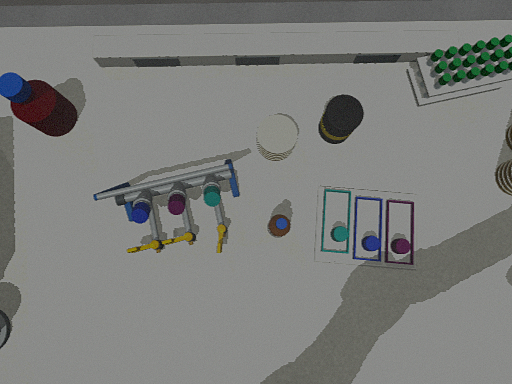

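The top view shows the teal cap's station (at about (212,195)) with its lever pointing down to (220,248), so it is open. The other two levers lie crosswise. The teal tray is at about (336,220), with its spare at (341,234). Next I'll enlarge both areas for measuring.

```bash
python3 - <<'E'
import cv2,numpy as np
t=cv2.imread("pics/top1.png");s=cv2.imread("pics/side1.png")
a=cv2.resize(t[150:270,90:350],None,fx=3,fy=3,interpolation=cv2.INTER_CUBIC)
b=cv2.resize(s[90:290,170:350],None,fx=3,fy=3,interpolation=cv2.INTER_CUBIC)
def grid(im,x0,y0):
    for x in range(0,im.shape[1],60):
        cv2.putText(im,str(x0+x//3),(x,10),0,.35,(0,0,255));cv2.line(im,(x,0),(x,im.shape[0]),(0,0,255) if 0 else (120,120,120),1)
    for y in range(0,im.shape[0],60):
        cv2.putText(im,str(y0+y//3),(0,y+10),0,.35,(0,0,255));cv2.line(im,(0,y),(im.shape[1],y),(120,120,120),1)
grid(a,90,150);grid(b,170,90)
cv2.imwrite("pics/ta.png",a);cv2.imwrite("pics/sb.png",b)
E
```

```text
(no output)
```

View pics/ta.png

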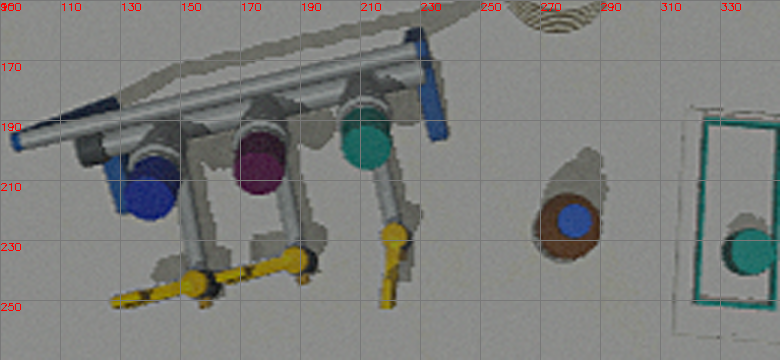

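View pics/sb.png

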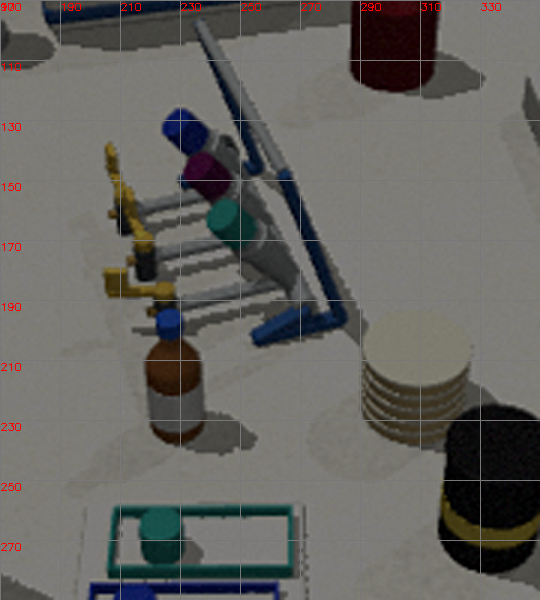

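```bash
cat > h.py <<'E'
import numpy as np,cv2
from scipy.spatial.transform import Rotation as R
from rig import arm,imaging
def cam(n):
    c=imaging.camera_params(n);f=192/np.tan(np.radians(c["vertical_fov"]/2))
    return f,c["cx"],c["cy"],np.array(c["position"]),R.from_euler('xyz',c["rotation"],degrees=True).as_matrix()
def proj(c,p):
    f,cx,cy,t,M=c; q=(np.atleast_2d(p)-t)@M; return np.c_[cx+f*q[:,0]/q[:,2],cy+f*q[:,1]/q[:,2]]
def back(c,uv,z):
    f,cx,cy,t,M=c; d=M@np.array([(uv[0]-cx)/f,(uv[1]-cy)/f,1]); return t+d*(z-t[2])/d[2]
E
python3 - <<'E'
from h import *
from scipy.optimize import least_squares
T,S=cam("top"),cam("side")
Y=.076
# params: middle station x,y,yaw, lever angle, spindle top z
def w(p,l):
    c,s=np.cos(p[2]),np.sin(p[2]); l=np.atleast_2d(l); return np.c_[p[0]+c*l[:,0]-s*l[:,1],p[1]+s*l[:,0]+c*l[:,1],l[:,2]]
def pts(p):
    a=p[3]; 
    pad=[-.072-.043*np.sin(a),-Y+.043*np.cos(a),.071]
    tp=[[-.0145,k*Y,.1199] for k in(1,0,-1)]+[[-.072,k*Y,p[4]] for k in(1,0,-1)]+[pad]
    sd=[[-.005,k*Y,.106] for k in(1,0,-1)]+[[-.072,-Y,p[4]],pad]
    return np.r_[proj(T,w(p,tp)),proj(S,w(p,sd))]
obs=np.array([(140,216),(176.3,207.3),(212,199),(154.3,244.3),(188,236.3),(221.3,228.7),(219,246),(232.3,133.7),(239,148.7),(247.3,164.7),(224.3,187.7),(208.3,180)])
r=least_squares(lambda p:(pts(p)-obs).ravel(),[.5,.15,.2,1.3,.055],loss='soft_l1')
print(r.x,np.round(pts(r.x)-obs,1).tolist())
p=r.x
print("teal station",w(p,[0,-Y,0]),"seat",w(p,[.005,-Y,.092]),"captop",w(p,[-.0145,-Y,.1199]),"spindle",w(p,[-.072,-Y,.05]),"paddle",w(p,[-.072-.043*np.sin(p[3]),-Y+.043*np.cos(p[3]),.071]))
im=cv2.imread("pics/top1.png")[180:270,310:440];h=cv2.cvtColor(im,cv2.COLOR_BGR2HSV)
m=cv2.inRange(h,(75,110,40),(98,255,255));n,l,st,ce=cv2.connectedComponentsWithStats(m)
ys,xs=np.nonzero(m);rc=cv2.minAreaRect(np.c_[xs+310,ys+180].astype(np.float32))
print("tray",rc,[back(T,c,.019)[:2].round(4).tolist() for c in cv2.boxPoints(rc)],back(T,rc[0],.019))
print("spare",back(T,(340.7,233.7),.043),"bottle",back(T,(281.3,224),.13))
E
```

```text
[0.56647934 0.17999087 0.20846831 1.29181812 0.04021783] [[-0.4, -0.4], [-0.1, -0.3], [0.3, -0.4], [0.9, -0.4], [0.5, -0.4], [0.3, -0.7], [0.2, 1.2], [-1.0, -0.7], [-0.4, -0.8], [-0.7, -0.7], [-0.1, -0.4], [-0.6, -0.5]]
teal station [[0.58220842 0.10563634 0.        ]] seat [[0.58710017 0.10667115 0.092     ]] captop [[0.56802236 0.1026354  0.1199    ]] spindle [[0.51176729 0.09073511 0.05      ]] paddle [[0.46887414 0.09376452 0.071     ]]
tray ((336.0155029296875, 220.6597900390625), (26.79051971435547, 62.617164611816406), 2.602562189102173) [[0.4536, -0.1359], [0.5994, -0.1509], [0.5949, -0.2144], [0.4492, -0.1976]] [ 0.52322842 -0.17458084  0.019     ]
spare [ 0.49180643 -0.1777514   0.043     ] bottle [ 0.51114592 -0.03736579  0.13      ]
```

Teal is the open station, and its lever stands at about 74°. The residuals are about 1 px. I'll swing over towards the lever with the fingers shut.

arm_command(
  steps=[
    {"travel":[0,0.9,-0.2],"rotation":[-0.64,0,0]},
    {"travel":[0,0.9,-0.2],"rotation":[-0.64,0,0]},
    {"travel":[0,0.9,-0.2],"rotation":[-0.64,0,0]},
    {"travel":[0,0.9,-0.2],"rotation":[-0.64,0,0]},
    {"travel":[0,0.9,-0.2],"rotation":[-0.64,0,0]},
    {"travel":[0,0.9,-0.2],"rotation":[-0.64,0,0]},
    {"travel":[0,0.9,-0.2],"rotation":[-0.64,0,0]},
    {"travel":[0,0.9,-0.2],"rotation":[-0.64,0,0]},
    {"travel":[0,0.9,-0.2],"rotation":[-0.64,0,0]},
    {"travel":[0,0.9,-0.2],"rotation":[-0.64,0,0]},
  ],
  grip=1,
  force=40,
)

```text
clock: 1.1
tcp_pos: [0.4856, -0.2885, 0.2309]
eef_rot: [169.8, 90.0, 143.7]
ft_force: [1.1, -0.1, 0.1]
finger_gap: 0.0
```

arm_command(
  steps=[
    {"travel":[0,0.9,-0.2],"rotation":[-0.64,0,0]},
    {"travel":[0,0.9,-0.2],"rotation":[-0.64,0,0]},
    {"travel":[0,0.9,-0.2],"rotation":[-0.64,0,0]},
    {"travel":[0,0.9,-0.2],"rotation":[-0.64,0,0]},
    {"travel":[0,0.9,-0.2],"rotation":[-0.64,0,0]},
    {"travel":[0,0.9,-0.2],"rotation":[-0.64,0,0]},
    {"travel":[0,0.6,-0.2],"rotation":[-0.64,0,0]},
    {"travel":[0,0.4,-0.2],"rotation":[-0.64,0,0]},
    {"travel":[0,0,0],"rotation":[-0.64,0,0]},
    {"travel":[0,0,0],"rotation":[-0.64,0,0]},
  ],
)

```text
clock: 2.1
tcp_pos: [0.4856, -0.0304, 0.2313]
eef_rot: [-123.6, 90.0, -111.2]
ft_force: [0.4, -0.9, 0.2]
finger_gap: -0.0002
```

arm_command(
  steps=[
    {"travel":[0,0.8,0.08],"rotation":[0.04,0,0]},
    {"travel":[0,0.8,0.08],"rotation":[0.04,0,0]},
    {"travel":[0.5,0.8,0.09],"rotation":[0,0,0]},
    {"travel":[0.5,0,0],"rotation":[0,0,0]},
    {"travel":[0,0,0],"rotation":[0,0,0]},
  ],
)

```text
clock: 2.6
tcp_pos: [0.4742, 0.0654, 0.1891]
eef_rot: [175.8, 89.8, -172.4]
ft_force: [0.4, -1.1, 0.4]
finger_gap: 0.0
```

```bash
python3 - <<'E'
from h import *
s=arm.sense();print(s["tcp_pos"],s["eef_rot"]);c=cam("wrist");im=imaging.grab_frame("wrist")
print(c[3],c[4].round(3).tolist())
# overlay predictions
p=[0.56648,0.17999,0.20847]
def w(l):
    k,q=np.cos(p[2]),np.sin(p[2]); l=np.atleast_2d(l); return np.c_[p[0]+k*l[:,0]-q*l[:,1],p[1]+q*l[:,0]+k*l[:,1],l[:,2]]
np.save("wcam.npy",np.r_[c[0],c[1],c[2],c[3],c[4].ravel()])
a=1.292;Y=.076
P=w([[-.0145,-Y,.1199],[-.0145,0,.1199],[-.072,-Y,.047],[-.072-.043*np.sin(a),-Y+.043*np.cos(a),.071],[-.072,.0,.047],[-.072,.043,.071]])
for u in proj(c,P): print(u.round(1)); cv2.drawMarker(im,tuple(int(v) for v in u),(0,0,255),0,12,1)
cv2.imwrite("pics/w1.png",cv2.resize(im,(800,600),interpolation=cv2.INTER_CUBIC))
E
```

```text
[0.47420943 0.06541017 0.18906388] [ 175.77262524   89.76056013 -172.41651618]
[0.46084566 0.1376631  0.33113216] [[0.979, 0.197, 0.056], [0.205, -0.937, -0.284], [-0.004, 0.29, -0.957]]
[394.2 177. ]
[409.4  63. ]
[300.4 157.2]
[256.6 149.1]
[303.8  71.5]
[310.8   8.6]
```

View pics/w1.png

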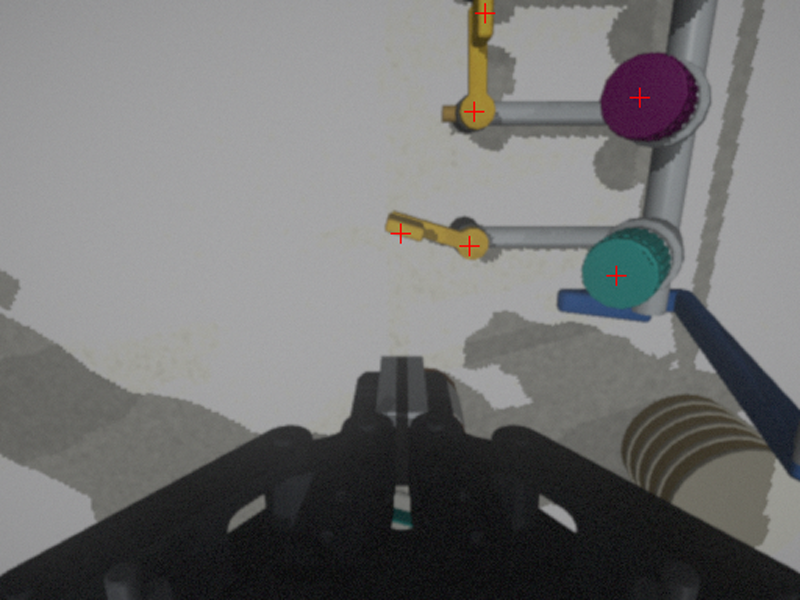

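The overlay agrees within about 3 mm: the hub is on its mark, and the paddle is 3 mm further left than predicted. Next I'll go down beside the paddle and sweep the lever round.

arm_command(
  steps=[
    {"travel":[0.85,0,0],"rotation":[0,0,0]},
    {"travel":[0.85,0,0],"rotation":[0,0,0]},
    {"travel":[0.85,0,0],"rotation":[0,0,0]},
    {"travel":[0.85,0,0],"rotation":[0,0,0]},
    {"travel":[0,0,-0.1],"rotation":[0,0,0]},
    {"travel":[0,0,0],"rotation":[0,0,0]},
  ],
)

```text
clock: 3.25
tcp_pos: [0.4721, 0.0639, 0.0563]
eef_rot: [175.2, 90.0, -173.2]
ft_force: [0.5, 0.1, 0.9]
finger_gap: -0.0003
```

arm_command(
  steps=[
    {"travel":[0,0.35,0],"rotation":[0,0,0]},
    {"travel":[0,0.28,0.02],"rotation":[0,0,0]},
    {"travel":[0,0.28,0.08],"rotation":[0,0,0]},
    {"travel":[0,0.22,0.15],"rotation":[0,0,0]},
    {"travel":[0,0.19,0.2],"rotation":[0,0,0]},
    {"travel":[0,0.11,0.22],"rotation":[0,0,0]},
    {"travel":[0,0.08,0.15],"rotation":[0,0,0]},
    {"travel":[0,0,0],"rotation":[0,0,0]},
  ],
)

```text
clock: 4.05
tcp_pos: [0.4871, 0.1285, 0.0538]
eef_rot: [-168.4, 89.2, -156.7]
ft_force: [-23.9, -11.6, 17.4]
finger_gap: -0.0001
```

```bash
python3 - <<'E'
from h import *
a=imaging.grab_frame("wrist");b=imaging.grab_frame("top")
cv2.imwrite("pics/w2.png",np.vstack([cv2.resize(a[0:260,150:500],None,fx=1.4,fy=1.4),cv2.resize(b[170:270,110:285],None,fx=2.8,fy=2.1,interpolation=cv2.INTER_CUBIC)]))
s=arm.sense();print(s["ft_force"],s["tcp_pos"])
E
```

```text
[-24.48974928 -11.14958121  15.91483418] [0.48705433 0.12850489 0.05382946]
```

View pics/w2.png

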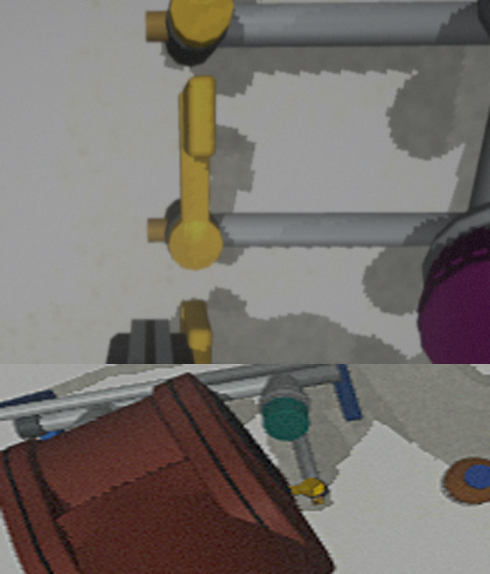

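Both levers now lie in one line in the wrist view, and the force rose at the stop, so the lever is shut. I'll back off, rise, tilt the tool and part-open the gripper.

arm_command(
  steps=[
    {"travel":[0,0,-0.3],"rotation":[0,0,0]},
    {"travel":[0,0,-0.4],"rotation":[0,0,0]},
    {"travel":[-0.9,0,0],"rotation":[0,0,0]},
    {"travel":[-0.9,0,0],"rotation":[0,0,0]},
    {"travel":[-0.9,0,0],"rotation":[0,0,0]},
    {"travel":[-0.9,0,0],"rotation":[0,0,0]},
    {"travel":[0,0,0],"rotation":[0,-1,0]},
    {"travel":[0,0,0],"rotation":[0,-1,0]},
    {"travel":[0,0,0],"rotation":[0,-1,0]},
    {"travel":[0,0,0],"rotation":[0,-1,0]},
  ],
)

```text
clock: 5.15
tcp_pos: [0.4656, 0.1256, 0.2007]
eef_rot: [0.0, 65.6, 11.7]
ft_force: [0.1, 0.5, -0.1]
finger_gap: -0.0001
```

arm_command(
  steps=[
    {"travel":[0,0,0],"rotation":[0,-1,0]},
    {"travel":[0,0,0],"rotation":[0,-0.83,0]},
    {"travel":[0,0,0],"rotation":[0,0,0]},
    {"travel":[0,0,0],"rotation":[0,0,0]},
  ],
  grip=-0.45,
)

```text
clock: 5.55
tcp_pos: [0.466, 0.1238, 0.2009]
eef_rot: [-0.7, 58.2, 11.0]
ft_force: [0.4, 0.5, 0.0]
finger_gap: 0.0577
```

```bash
cat >> h.py <<'E'
def to(goal,Rg=None):
    s=arm.sense();M=R.from_euler('xyz',s["eef_rot"],degrees=True).as_matrix()
    print("pos",s["tcp_pos"].round(4),"gap",s["finger_gap"],"F",s["ft_force"].round(1),"t",s["clock"])
    print("travel units",(M.T@(np.array(goal)-s["tcp_pos"])/.04).round(2))
    if Rg is not None: print("rot units",(np.degrees(R.from_matrix(M.T@Rg).as_rotvec())/6).round(2))
yaw=0.20847
def tilt(deg,yw): # tool x down tilted forward by deg
    return R.from_euler('z',yw).as_matrix()@R.from_euler('y',-deg,degrees=True).as_matrix()@np.array([[0,0,1],[0,1,0],[-1,0,0.]])
E
python3 - <<'E'
from h import *
a=R.from_euler('z',yaw).apply([-.5736,0,.8192]);seat=np.array([.5886,.108,.092])
to(seat+.095*a,tilt(35,yaw))
c=cam("wrist");im=imaging.grab_frame("wrist")
for q in(seat+.034*a,seat):
    u=proj(c,q)[0];print(u);cv2.drawMarker(im,tuple(int(v) for v in u),(0,0,255),0,12,1)
cv2.imwrite("pics/w3.png",im)
E
```

```text
pos [0.466  0.1238 0.2009] gap 0.057744753519635164 F [0.4 0.5 0. ] t 5.55
travel units [ 1.49 -1.01  0.92]
rot units [-0.02 -0.54  0.09]
[298.93934545 221.87736817]
[296.43879149 208.54429871]
```

View pics/w3.png

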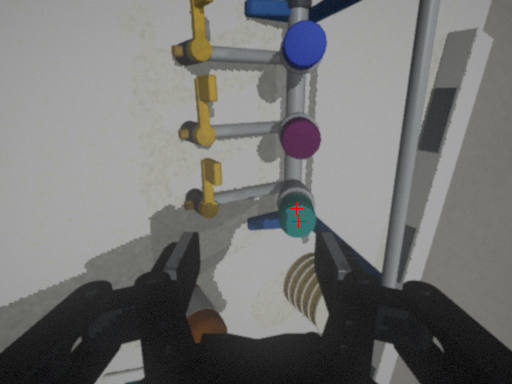

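All three levers are crosswise. The predicted top of the teal cap, (299,222), is about 4 px off the seen one at (299,218), so I'll shift 1.5 mm to the left. Next is the move to pre-grasp.

arm_command(
  steps=[
    {"travel":[0,-0.5,0.46],"rotation":[0,-0.5,0.08]},
    {"travel":[0,-0.47,0.46],"rotation":[0,0,0]},
    {"travel":[0.7,0,0],"rotation":[0,0,0]},
    {"travel":[0.7,0,0],"rotation":[0,0,0]},
    {"travel":[0,0,0],"rotation":[0,0,0]},
    {"travel":[0,0,0],"rotation":[0,0,0]},
  ],
)

```text
clock: 6.2
tcp_pos: [0.5352, 0.0958, 0.1743]
eef_rot: [0.1, 55.3, 11.6]
ft_force: [-0.5, -0.1, 0.5]
finger_gap: 0.062
```

```bash
python3 - <<'E'
from h import *
a=R.from_euler('z',yaw).apply([-.5736,0,.8192]);seat=np.array([.5884,.1095,.092])
to(seat+.003*a,tilt(35,yaw))
c=cam("wrist");im=imaging.grab_frame("wrist")
for q in(seat+.034*a,seat):
    u=proj(c,q)[0];print(u);cv2.drawMarker(im,tuple(int(v) for v in u),(0,0,255),0,12,1)
cv2.imwrite("pics/w4.png",im)
E
```

```text
pos [0.5352 0.0958 0.1743] gap 0.06198443115807795 F [-0.5 -0.1  0.5] t 6.2
travel units [ 2.4   0.07 -0.04]
rot units [-0.06 -0.06  0.03]
[253.31663561 198.36720371]
[253.99249746 184.79253249]
```

View pics/w4.png

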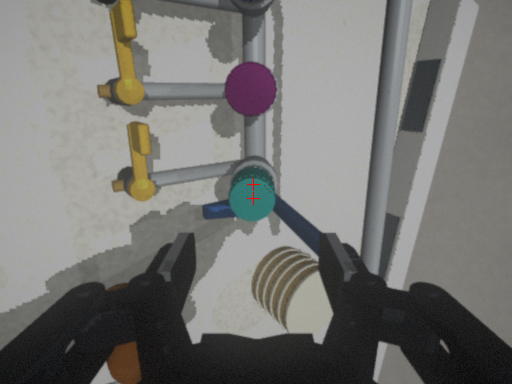

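The predicted mark is centred on the cap top at (252,198). Now I'll advance.

arm_command(
  steps=[
    {"travel":[0.5,0.07,-0.04],"rotation":[-0.05,-0.05,0]},
    {"travel":[0.5,0,0],"rotation":[0,0,0]},
    {"travel":[0.5,0,0],"rotation":[0,0,0]},
    {"travel":[0.5,0,0],"rotation":[0,0,0]},
    {"travel":[0.37,0,0],"rotation":[0,0,0]},
    {"travel":[0,0,0],"rotation":[0,0,0]},
    {"travel":[0,0,0],"rotation":[0,0,0]},
  ],
)

```text
clock: 6.95
tcp_pos: [0.5865, 0.1098, 0.097]
eef_rot: [-0.4, 54.9, 11.6]
ft_force: [-0.9, 0.6, 0.1]
finger_gap: 0.0619
```

arm_command(
  steps=[
    {"travel":[0,0,0],"rotation":[0,0,0]},
    {"travel":[0,0,0],"rotation":[0,0,0]},
    {"travel":[0,0,0],"rotation":[0,0,0]},
    {"travel":[0,0,0],"rotation":[0,0,0]},
    {"travel":[0,0,0],"rotation":[0,0,0]},
    {"travel":[0,0,0],"rotation":[0,0,0]},
  ],
  grip=1,
  force=60,
)

```text
clock: 7.55
tcp_pos: [0.5856, 0.1095, 0.0964]
eef_rot: [-0.4, 55.0, 11.5]
ft_force: [-13.3, -3.1, 10.9]
finger_gap: 0.0329
```

The cap is gripped (gap 33 mm). Now I'll pull along the head's axis.

arm_command(
  steps=[
    {"travel":[-0.2,0,0],"rotation":[0,0,0]},
    {"travel":[-0.2,0,0],"rotation":[0,0,0]},
    {"travel":[-0.3,0,0],"rotation":[0,0,0]},
    {"travel":[-0.4,0,0],"rotation":[0,0,0]},
    {"travel":[-0.5,0,0],"rotation":[0,0,0]},
    {"travel":[-0.7,0,0],"rotation":[0,0,0]},
    {"travel":[-0.7,0,0],"rotation":[0,0,0]},
    {"travel":[0,0,0],"rotation":[0,0,0]},
  ],
)

```text
clock: 8.35
tcp_pos: [0.519, 0.0963, 0.1982]
eef_rot: [-0.4, 54.6, 11.5]
ft_force: [0.5, 0.4, 0.3]
finger_gap: 0.0332
```

```bash
python3 - <<'E'
from h import *
y=np.radians(-6.2)
to([.5,.02,.24],tilt(0,y))
im=imaging.grab_frame("wrist");cv2.imwrite("pics/w5.png",im)
E
```

```text
pos [0.519  0.0963 0.1982] gap 0.03315329043313813 F [0.5 0.4 0.3] t 8.35
travel units [-1.34 -1.77 -0.1 ]
rot units [ 2.93  5.86 -0.89]
```

View pics/w5.png

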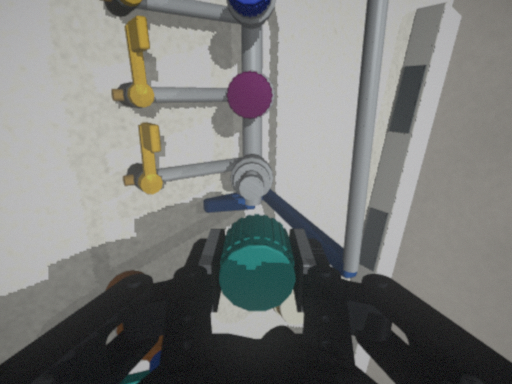

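The cap is in hand, the neck is bare and the lever is still shut. I'll turn the cap upright.

arm_command(
  steps=[
    {"travel":[-0.2,0,0],"rotation":[0.49,0.97,-0.15]},
    {"travel":[-0.2,0,0],"rotation":[0.49,0.97,-0.15]},
    {"travel":[-0.2,0,0],"rotation":[0.49,0.97,-0.15]},
    {"travel":[-0.2,0,0],"rotation":[0.49,0.97,-0.15]},
    {"travel":[-0.2,0,0],"rotation":[0.49,0.97,-0.15]},
    {"travel":[-0.2,0,0],"rotation":[0.49,0.97,-0.15]},
    {"travel":[0,0,0],"rotation":[0,0,0]},
    {"travel":[0,0,0],"rotation":[0,0,0]},
  ],
)

```text
clock: 9.2
tcp_pos: [0.5027, 0.0939, 0.2368]
eef_rot: [169.6, 89.9, 163.4]
ft_force: [-0.6, 0.1, -0.9]
finger_gap: 0.0329
```

```bash
python3 - <<'E'
from h import *
y=np.radians(-6.2)
T=np.array([.524,-.1748,.12])+.034*np.array([np.cos(y),np.sin(y),0]);print(T)
to(T,tilt(0,y))
E
```

```text
[ 0.55780113 -0.17847198  0.12      ]
pos [0.5027 0.0939 0.2368] gap 0.03285332902751036 F [-0.6  0.1 -0.9] t 9.2
travel units [ 2.91 -6.62  2.11]
rot units [ 0.   -0.02 -0.  ]
```

arm_command(
  steps=[
    {"travel":[0,-0.83,0.26],"rotation":[0,0,0]},
    {"travel":[0,-0.83,0.26],"rotation":[0,0,0]},
    {"travel":[0,-0.83,0.26],"rotation":[0,0,0]},
    {"travel":[0,-0.83,0.26],"rotation":[0,0,0]},
    {"travel":[0,-0.83,0.26],"rotation":[0,0,0]},
    {"travel":[0,-0.83,0.26],"rotation":[0,0,0]},
    {"travel":[0,-0.83,0.26],"rotation":[0,0,0]},
    {"travel":[0,-0.81,0.29],"rotation":[0,0,0]},
    {"travel":[0,0,0],"rotation":[0,0,0]},
    {"travel":[0,0,0],"rotation":[0,0,0]},
  ],
)

```text
clock: 10.2
tcp_pos: [0.5567, -0.179, 0.2378]
eef_rot: [-156.4, 89.9, -162.7]
ft_force: [-0.5, 0.4, 0.4]
finger_gap: 0.0327
```

arm_command(
  steps=[
    {"travel":[0.8,0,0],"rotation":[0,0,0]},
    {"travel":[0.8,0,0],"rotation":[0,0,0]},
    {"travel":[0.8,0,0],"rotation":[0,0,0]},
    {"travel":[0.8,0,0],"rotation":[0,0,0]},
    {"travel":[0.6,0,0],"rotation":[0,0,0]},
    {"travel":[0,0,0],"rotation":[0,0,0]},
    {"travel":[0,0,0],"rotation":[0,0,0]},
  ],
)

```text
clock: 10.9
tcp_pos: [0.5571, -0.1777, 0.0871]
eef_rot: [-169.5, 89.9, -175.6]
ft_force: [-0.3, -0.8, 0.9]
finger_gap: 0.0328
```

```bash
python3 - <<'E'
from h import *
y=np.radians(-6.2)
to([.5578,-.1785,.014],tilt(0,y))
c=cam("wrist");im=imaging.grab_frame("wrist")
for q in([.5578,-.1785,.009],[.492,-.178,.043]):
    u=proj(c,q)[0];print(u);cv2.drawMarker(im,tuple(int(v) for v in u),(0,0,255),0,12,1)
cv2.imwrite("pics/w6.png",im)
E
```

```text
pos [ 0.5571 -0.1777  0.0871] gap 0.0327885462269099 F [-0.3 -0.8  0.9] t 10.9
travel units [ 1.83 -0.02  0.02]
rot units [ 0.   -0.02  0.  ]
[256.22538183 197.03546611]
[157.28322301 222.82538786]
```

View pics/w6.png

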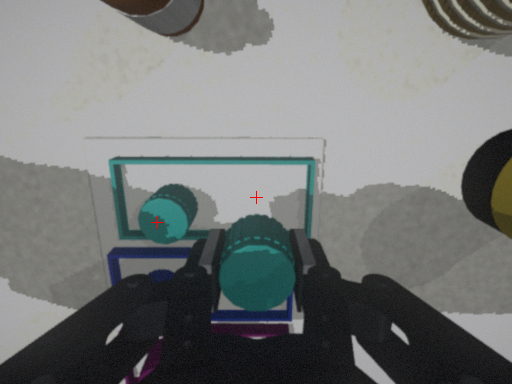

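The target mark (256,197) lies mid-width in the tray's free half, clear of the spare cap and the walls. Lowering now.

arm_command(
  steps=[
    {"travel":[0.5,0,0],"rotation":[0,0,0]},
    {"travel":[0.5,0,0],"rotation":[0,0,0]},
    {"travel":[0.4,0,0],"rotation":[0,0,0]},
    {"travel":[0.2,0,0],"rotation":[0,0,0]},
    {"travel":[0.1,0,0],"rotation":[0,0,0]},
    {"travel":[0,0,0],"rotation":[0,0,0]},
    {"travel":[0,0,0],"rotation":[0,0,0]},
  ],
)

```text
clock: 11.65
tcp_pos: [0.5575, -0.1791, 0.0191]
eef_rot: [-142.1, 89.9, -148.4]
ft_force: [0.5, 0.6, -0.7]
finger_gap: 0.0331
```

arm_command(
  steps=[
    {"travel":[0.05,0,0],"rotation":[0,0,0]},
    {"travel":[0.05,0,0],"rotation":[0,0,0]},
    {"travel":[0,0,0],"rotation":[0,0,0]},
    {"travel":[0,0,0],"rotation":[0,0,0]},
  ],
)

```text
clock: 12.05
tcp_pos: [0.5569, -0.179, 0.0144]
eef_rot: [-163.3, 89.9, -169.6]
ft_force: [-0.6, -0.5, -0.3]
finger_gap: 0.0329
```

arm_command(
  steps=[
    {"travel":[0.04,0,0],"rotation":[0,0,0]},
    {"travel":[0,0,0],"rotation":[0,0,0]},
    {"travel":[0,0,0],"rotation":[0,0,0]},
  ],
)

```text
clock: 12.35
tcp_pos: [0.5571, -0.1791, 0.0138]
eef_rot: [-151.1, 89.9, -157.4]
ft_force: [-4.6, 1.0, 10.4]
finger_gap: 0.0329
```

arm_command(
  steps=[
    {"travel":[0.03,0,0],"rotation":[0,0,0]},
    {"travel":[0,0,0],"rotation":[0,0,0]},
    {"travel":[0,0,0],"rotation":[0,0,0]},
  ],
)

```text
clock: 12.65
tcp_pos: [0.5572, -0.179, 0.0137]
eef_rot: [-143.5, 89.9, -149.8]
ft_force: [-9.3, 2.6, 22.9]
finger_gap: 0.0329
```

It touches the floor at the expected height. I'll ease the force off and open gently.

arm_command(
  steps=[
    {"travel":[-0.04,0,0],"rotation":[0,0,0]},
    {"travel":[0,0,0],"rotation":[0,0,0]},
  ],
)

```text
clock: 12.85
tcp_pos: [0.5573, -0.1791, 0.0138]
eef_rot: [-143.4, 89.9, -149.7]
ft_force: [-2.6, 0.9, 9.3]
finger_gap: 0.0328
```

arm_command(
  steps=[
    {"travel":[0,0,0],"rotation":[0,0,0]},
    {"travel":[0,0,0],"rotation":[0,0,0]},
    {"travel":[0,0,0],"rotation":[0,0,0]},
    {"travel":[0,0,0],"rotation":[0,0,0]},
    {"travel":[0,0,0],"rotation":[0,0,0]},
  ],
  grip=-0.1,
)

```text
clock: 13.35
tcp_pos: [0.5568, -0.179, 0.013]
eef_rot: [-166.5, 89.9, -172.8]
ft_force: [0.5, 0.0, -0.6]
finger_gap: 0.0469
```

arm_command(
  steps=[
    {"travel":[-0.3,0,0],"rotation":[0,0,0]},
    {"travel":[-0.6,0,0],"rotation":[0,0,0]},
    {"travel":[-0.9,0,0],"rotation":[0,0,0]},
    {"travel":[-0.9,0,0],"rotation":[0,0,0]},
    {"travel":[-0.9,0,0],"rotation":[0,0,0]},
    {"travel":[-0.9,-0.5,0],"rotation":[0,0,0]},
    {"travel":[0,-0.9,0],"rotation":[0,0,0]},
    {"travel":[0,0,0],"rotation":[0,0,0]},
  ],
)

```text
clock: 14.15
tcp_pos: [0.5503, -0.2405, 0.1955]
eef_rot: [-83.6, 89.8, -90.2]
ft_force: [0.1, -0.5, -0.2]
finger_gap: 0.0467
```

```bash
python3 - <<'E'
from h import *
a=imaging.grab_frame("wrist");b=imaging.grab_frame("side")
cv2.imwrite("pics/fin.png",np.hstack([cv2.resize(a,(400,300)),cv2.resize(b[90:370,150:360],(400,533))[:300] if 0 else cv2.resize(b[100:340,160:380],(400,436))[:300]]) if 0 else np.vstack([a[0:300],cv2.resize(b[105:345,150:390],(512,512))[:300]]))
print(arm.sense()["clock"])
E
```

```text
14.25
```

View pics/fin.png

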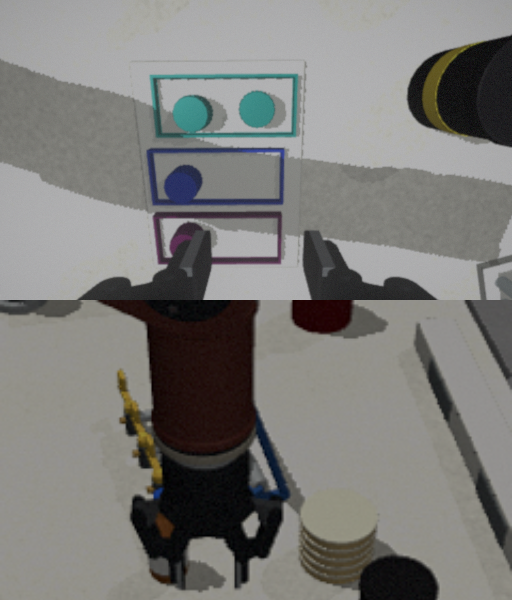

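The picture shows the cap standing upright at (257,110) in the teal tray beside the spare. In the side view the three levers are in line, and the bottle and dishes are in place. Handing in.

```bash
python3 -c "
from rig import arm
print(arm.finish_job())"
```

```text
the job is handed in; nothing more can be done
None
```

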